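# Snap the tackle-tray lid shut all round

## Robot

A 7-joint arm with a two-finger parallel gripper is mounted at the origin on the work surface. World frame = base frame: x ahead of the robot, y to its left, z up, the work surface at z = 0. Lengths are in m, angles in rad, forces in N, time in s.
With the tool pointing down it reaches from about 0.4 to 0.85 m from the base axis. Payload 10.4 kg.
Tool frame: the origin (TCP) lies midway between the tips of the shut fingers; the grasp point (between the pads) lies arm.grip_depth behind it (arm.grip_depth is the distance from the TCP to the grasp point, in m); z points along the fingers, y is the line along which they close (so a half turn about z gives the same grasp; the last joint's range is limited). The gripper opens to 87 mm and grips with 3 to 60 N. Pads are 19 mm wide; open, the fingers measure 117 mm over their backs; the gripper's body (75 mm by 190 mm) begins 51 mm behind the grasp point.
Start: joints at [-1.183, 0.332, -0.065, 1.46, 0.022, 1.35, -0.088], TCP at [0.25, 0.573, 0.223] pointing down, gripper open.
Joint ranges: [-2.6, 2.6], [-0.5, 2.12], [-1.47, 1.34], [0.16, 2.42], [-1.27, 4.41], [0.06, 2.06], [-2.6, 2.6]. Speed limits (rad/s): [2.22, 2.22, 2.79, 2.79, 3.14, 3.14, 3.14].

## Interface

Orientations are given as a rotation vector (axis times angle).
In Python, from bench import arm gives the robot as it stands.
- The arm moves only by the tool carry_out, never from a script. Its argument "rows" is a list of rows, each a list of 6 numbers: the shift along the world's x, y, z normalised to -1 to 1, where 1 is 40 mm, then the turn, a rotation vector about the world's x, y, z normalised to -1 to 1, where 1 is 45 degrees. In form: [[x, y, z, wx, wy, wz], ...]. A call has 1 to 5 rows; each row shifts and turns the commanded pose from where the row before left it; what a row does not reach is not made up. A row lasts 1/12 s, in which the tool goes at most 41.7 mm and 7.16 degrees, less where a joint would pass 70% of its speed; a pose out of reach is approached as far as the arm can. A call with a number of a shift or a turn outside -1 to 1 is refused whole. A call with a gripper value outside its range is refused whole. "gripper" is the closure, from 0 (fully open) to 1 (shut), set as the call begins (left out, the last holds). The fingers move at their own pace and stop on an object; the grip force is fixed at half the most. Time passes only in rows, so rows that do not move let the fingers close. It gives the time, the measured TCP pose, the force, the opening and the grip force at its end, in the units of the state.
- arm.state(): the state, without advancing time (a new reading comes with each control period).
- arm.capture(name): name is "scene" or "top"; returns the picture (480x640x3 uint8, red, green, blue); there is no depth.
- arm.get_calibration(name): a dict with "fx", "fy", "cx", "cy" (pixels), "extrinsics" (4x4, takes a point from world to camera coordinates). Camera axes: x right, y down, z forward; pixel columns grow to the right and rows downward; lengths in m; the calibration is good to about 2 mm. A picture is of the moment at which its call begins. get_calibration takes no time and is no camera call.
- arm.finish_job(): hands the job in; it is judged then, once.
The state is a dict: "time_s": time; "joint_positions": joint angles; "joint_vel": joint speeds; "joint_efforts": joint torques, N m; "position": TCP position; "tcp_rot": TCP orientation; "ft_force": force on the tool from outside, world axes, zero at the start; "moment": the same for the moment, N m; "finger_gap": finger opening in m; "grasp_force": force on a finger pad.
Only numpy, scipy, OpenCV 4.12 (cv2) and the standard library are available. Lean on these libraries where they do the work, as an engineer would, in place of code of your own. Each camera call takes 0.05 s, during which the arm holds its last target. There are 200 camera calls.

## Task

The lid of the three-tier tackle tray is set on its corners but not yet fastened: press down the four ribbed sections of its rim, one on each side, with the fingertips until every one has clicked shut and stays level with the corners. Do not lift or tip the tray or push it away from its place, and leave the dish, the counter and the net frame where they lie. Finish with the hand clear of everything.

Things in the scene. Friction and masses are not known exactly. Their poses are not given: they have to be found in the camera images.
- tray: Loose three-tier olive plastic tackle tray with whitish lid, 1.5 kg, 153 x 223 mm, 120 mm high to the lid's corners and shut rim. Origin: centre of its underside; x the short way (away from the robot), y the long way, z up. The lid sits on its four corners, its 78 x 148 mm middle recessed 6 mm. Between the corners, slots part off four hinged snap sections of the rim, one a side, ribbed on top.
- rim_front (a joint): Lift angle (rad) of the rim section nearest the robot when the tray is square to it (its -x side): 0 = shut and level, 0.25 to 0.34 at the start (outer edge 9 to 13 mm high). It is 130 mm long, 37 mm from hinge (inner edge) to outer edge. Pressed down on the outer half it resists with about 8 N (more if rushed), then near 0.08 rad snaps to 0 by itself and stays; released sooner it springs back to about 0.19.
- pad_front (a point): Press point on top of that same section, on the thumb ribs, midway along its length and 26 mm outward from its hinge (11 mm in from the outer edge); it moves with the section. Shut, it lies at (-65, 0, 120) mm in the tray's frame.
- rim_back (a joint): Lift angle (rad) of the rim section opposite the robot (its +x side): 0 = shut and level, 0.25 to 0.34 at the start (outer edge 9 to 13 mm high). It is 130 mm long, 37 mm from hinge (inner edge) to outer edge. Pressed down on the outer half it resists with about 8 N (more if rushed), then near 0.08 rad snaps to 0 by itself and stays; released sooner it springs back to about 0.19.
- pad_back (a point): Press point on top of that same section, on the thumb ribs, midway along its length and 26 mm outward from its hinge (11 mm in from the outer edge); it moves with the section. Shut, it lies at (65, 0, 120) mm in the tray's frame.
- rim_left (a joint): Lift angle (rad) of the rim section at the tray's left end (its +y side): 0 = shut and level, 0.25 to 0.34 at the start (outer edge 9 to 13 mm high). It is 66 mm long, 37 mm from hinge (inner edge) to outer edge. Pressed down on the outer half it resists with about 8 N (more if rushed), then near 0.08 rad snaps to 0 by itself and stays; released sooner it springs back to about 0.19.
- pad_left (a point): Press point on top of that same section, on the thumb ribs, midway along its length and 26 mm outward from its hinge (11 mm in from the outer edge); it moves with the section. Shut, it lies at (0, 100, 120) mm in the tray's frame.
- rim_right (a joint): Lift angle (rad) of the rim section at the tray's right end (its -y side): 0 = shut and level, 0.25 to 0.34 at the start (outer edge 9 to 13 mm high). It is 66 mm long, 37 mm from hinge (inner edge) to outer edge. Pressed down on the outer half it resists with about 8 N (more if rushed), then near 0.08 rad snaps to 0 by itself and stays; released sooner it springs back to about 0.19.
- pad_right (a point): Press point on top of that same section, on the thumb ribs, midway along its length and 26 mm outward from its hinge (11 mm in from the outer edge); it moves with the section. Shut, it lies at (0, -100, 120) mm in the tray's frame.
- dish: Loose white ceramic dish of steel swivels, 100 mm across, 28 mm high, bystander near the tray's left end; origin at the centre of its underside, z up.
- counter: Loose red plastic hand tally counter lying on its back, 48 mm across, 24 mm high, with a press button on its edge and a finger ring opposite; bystander near the tray's right end; origin under its centre.
- net: Loose folded landing-net frame, bamboo handle with aluminium arms folded back along it, 300 x 90 mm, 33 mm high; bystander lying beyond the tray's back side; origin on the bench under the handle's middle, y along the handle.

How it is judged:
By the outcome, as a careful person would: the job done as asked, in the order asked, and still so for the second after the job is handed in, with the robot touching nothing.
It also fails if it takes over 48 s, if anything falls off the work surface, if the arm or the gripper's body presses on something with over 40 N, if the wrist force passes 120 N, or if a joint passes its speed limit or range.

## Working session

There is one attempt and no reset: what is moved stays moved. The work goes in short steps, Python scripts to look and compute and a tool call to move; the robot and the scene stay as the last step left them, time stands still between calls to the robot, and variables do not carry over. Pictures are saved under pics/ and viewed, at most 10 in all, crops included, and the job is handed in when it is done.

Besides the shell and the picture viewer there is one more tool, called after ">>>" as a command line: name --pt "numbers of a row" for each row, then --argument value for the rest. carry_out: Moves the arm, as the interface text tells. Its arguments: {"type":"object","properties":{"rows":{"type":"array"},"gripper":{"type":"number"}},"required":["rows"]}

```bash
mkdir -p pics; python3 - <<'E'
from bench import arm
import cv2
for n in("scene","top"):
    cv2.imwrite(f"pics/{n}0.png",arm.capture(n)[:,:,::-1]); c=arm.get_calibration(n); print(n,c)
s=arm.state(); print(s["time_s"],s["position"],s["tcp_rot"],s["ft_force"],s["finger_gap"],arm.grip_depth)
E
```

```text
scene {'fx': 544.2086076648787, 'fy': 544.2086076648787, 'cx': 322.7333912567539, 'cy': 235.1674688796881, 'extrinsics': array([[-0.59206265,  0.80551806, -0.02454523,  0.33530535],
       [ 0.48053841,  0.32842188, -0.81315552, -0.21676202],
       [-0.64695027, -0.49323394, -0.5815287 ,  1.56499261],
       [ 0.        ,  0.        ,  0.        ,  1.        ]])}
top {'fx': 511.1558518353276, 'fy': 511.1558518353276, 'cx': 316.11630054980435, 'cy': 246.6520243806756, 'extrinsics': array([[ 1.36262383e-03, -9.99817754e-01, -1.90421153e-02,
         6.23387281e-02],
       [-9.96159465e-01,  3.09935822e-04, -8.75569724e-02,
         6.23502360e-01],
       [ 8.75469173e-02,  1.90882906e-02, -9.95977497e-01,
         9.68236076e-01],
       [ 0.00000000e+00,  0.00000000e+00,  0.00000000e+00,
         1.00000000e+00]])}
0.1 [0.24943244 0.57270442 0.2218314 ] [-6.40651210e-01 -3.07533658e+00  1.93100303e-03] [ 1.18890028  0.33155016 -0.70636277] 0.08732278446654891 0.0187
```

View pics/top0.png

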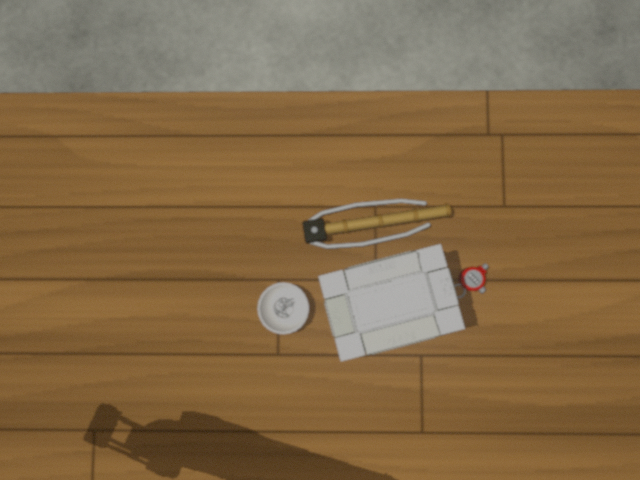

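View pics/scene0.png

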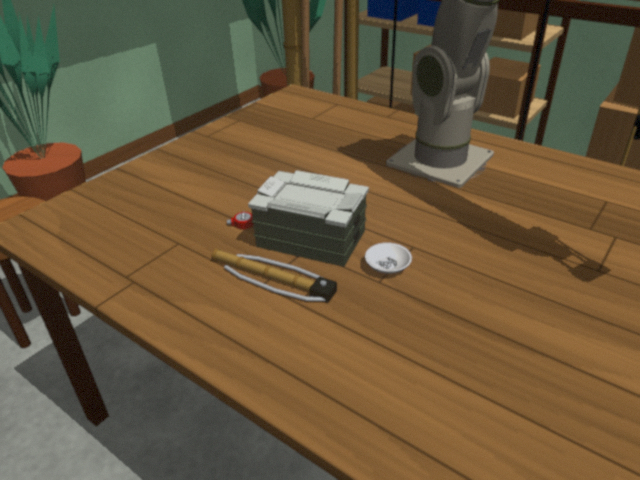

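The top view shows the tray with lid corners near (319,275), (441,245), (465,329) and (341,360), the dish at (284,308), the counter at (473,278), and the net behind the tray. The scene view confirms the lid with raised rims. Next I'll enlarge the lid for better corners.

```bash
python3 - <<'E'
import cv2
i=cv2.imread("pics/top0.png")[235:370,305:485]
cv2.imwrite("pics/crop.png",cv2.resize(i,None,fx=4.4,fy=4.4,interpolation=cv2.INTER_CUBIC))
E
```

```text
(no output)
```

View pics/crop.png

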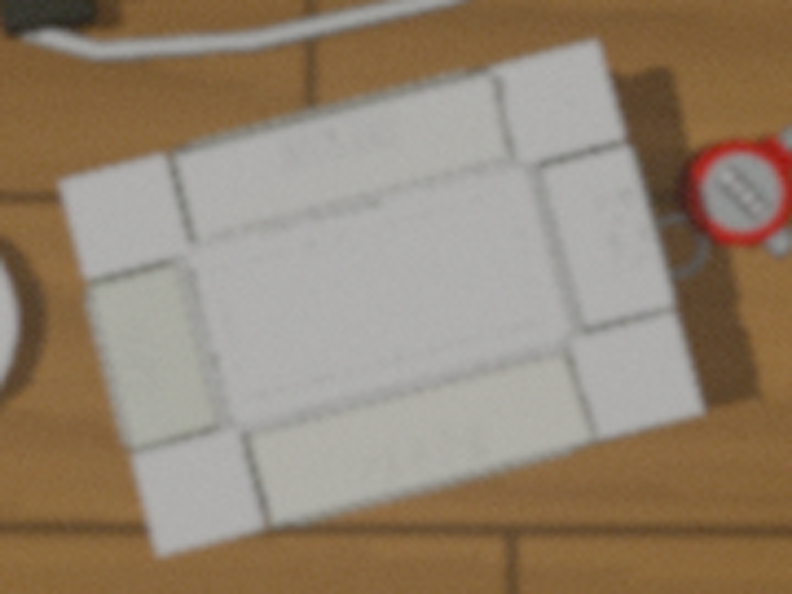

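Enlarged lid corners in the crop: back-left (60,182), back-right (598,40), front-right (705,412), front-left (157,556).

```bash
cat > h.py <<'E'
import numpy as np
from bench import arm
from scipy.spatial.transform import Rotation as R
def st():
    s=arm.state(); r=R.from_rotvec(s["tcp_rot"]).as_matrix()
    return s,np.array(s["position"]),r
E
python3 - <<'E'
from h import *
from scipy.optimize import least_squares
px=(np.array([(60,182),(598,40),(705,412),(157,556)])+.5)/4.4-.5+[305,235]
c=arm.get_calibration("top");E=c["extrinsics"]
L=np.array([(.0765,.1115),(.0765,-.1115),(-.0765,-.1115),(-.0765,.1115)])
def W(p,l,z=.12):
    a=p[2];l=np.atleast_2d(l);return np.c_[l@np.array([[np.cos(a),np.sin(a)],[-np.sin(a),np.cos(a)]])+p[:2],np.full(len(l),z)]
def f(p):
    q=W(p,L)@E[:3,:3].T+E[:3,3]
    return (np.c_[q[:,0]/q[:,2]*c["fx"]+c["cx"],q[:,1]/q[:,2]*c["fy"]+c["cy"]]-px).ravel()
r=least_squares(f,[.5,-.1,.2]);print(r.x,np.degrees(r.x[2]),"res",r.fun.round(1))
for n,l in dict(front=(-.065,0),left=(0,.1),back=(.065,0),right=(0,-.1)).items():
    w=W(r.x,l)[0];print(n,w.round(4),"reach",np.hypot(w[0],w[1]).round(3))
s,p,m=st();print(p,"tool y",m[:,1],"yaw of y",np.degrees(np.arctan2(m[1,1],m[0,1])),s["joint_positions"])
E
```

```text
[ 0.51848917 -0.06989711  0.25747632] 14.752306182571003 res [-0.2 -0.3  0.  -0.2 -0.   0.2  0.2  0.2]
front [ 0.4556 -0.0864  0.12  ] reach 0.464
left [0.493  0.0268 0.12  ] reach 0.494
back [ 0.5813 -0.0533  0.12  ] reach 0.584
right [ 0.544  -0.1666  0.12  ] reach 0.569
[0.24943244 0.57270442 0.2218314 ] tool y [ 0.39930905  0.91681553 -0.00125134] yaw of y 66.4649894453964 [-1.18262077  0.33281881 -0.06470176  1.46084843  0.02156634  1.34987041
 -0.08850115]
```

>>> carry_out --pt "0.305 -0.68 0 0 0 0.0426" --pt "0.305 -0.68 0 0 0 0.0426" --pt "0.305 -0.68 0 0 0 0.0426" --pt "0.305 -0.68 0 0 0 0.0426" --pt "0.305 -0.68 0 0 0 0.0426" --gripper 1

```text
time_s: 0.52
position: [0.3109, 0.4354, 0.2221]
tcp_rot: [-0.379, -3.118, 0.001]
ft_force: [0.6, 0.2, 0.5]
finger_gap: 0.0613
grasp_force: 0.0
```

>>> carry_out --pt "0.305 -0.68 0 0 0 0.0426" --pt "0.305 -0.68 0 0 0 0.0426" --pt "0.305 -0.68 0 0 0 0.0426" --pt "0.305 -0.68 0 0 0 0.0426" --pt "0.305 -0.68 0 0 0 0.0426"

```text
time_s: 0.93
position: [0.3718, 0.2995, 0.2223]
tcp_rot: [-0.117, -3.139, 0.0]
ft_force: [0.8, 0.3, -0.5]
finger_gap: 0.028
grasp_force: 0.0
```

>>> carry_out --pt "0.305 -0.68 0 0 0 0.0426" --pt "0.305 -0.68 0 0 0 0.0426" --pt "0.305 -0.68 0 0 0 0.0426" --pt "0.305 -0.68 0 0 0 0.0426" --pt "0.305 -0.68 0 0 0 0.0426"

```text
time_s: 1.35
position: [0.4328, 0.1635, 0.2224]
tcp_rot: [0.146, -3.138, -0.0]
ft_force: [0.5, 0.2, -0.4]
finger_gap: 0.0017
grasp_force: 0.0
```

>>> carry_out --pt "0.305 -0.68 0 0 0 0.0426" --pt "0.305 -0.68 0 0 0 0.0426" --pt "0.305 -0.68 0 0 0 0.0426" --pt "0.305 -0.68 0 0 0 0.0426" --pt "0.305 -0.68 0 0 0 0.0426" --pt "0 0 0 0 0 0"

```text
schema error: expected 1 to 5 rows
```

>>> carry_out --pt "0.306 -0.703 -0.35 0 0 0.0426" --pt "0.306 -0.703 -0.35 0 0 0.0426" --pt "0.306 -0.703 -0.35 0 0 0.0426" --pt "0.306 -0.703 -0.35 0 0 0.0426" --pt "0.306 -0.703 -0.35 0 0 0.0426"

```text
time_s: 1.77
position: [0.4939, 0.0229, 0.1519]
tcp_rot: [-0.408, 3.115, 0.0]
ft_force: [1.3, 0.2, 1.0]
finger_gap: 0.0003
grasp_force: 0.0
```

>>> carry_out --pt "0 0 -0.1 0 0 0" --pt "0 0 -0.1 0 0 0" --pt "0 0 -0.1 0 0 0"

```text
time_s: 2.02
position: [0.4935, 0.0249, 0.1401]
tcp_rot: [0.404, -3.115, -0.0]
ft_force: [-0.2, 0.3, 0.7]
finger_gap: 0.0002
grasp_force: 0.0
```

>>> carry_out --pt "0 0 -0.05 0 0 0" --pt "0 0 -0.05 0 0 0" --pt "0 0 -0.05 0 0 0" --pt "0 0 -0.05 0 0 0" --pt "0 0 -0.05 0 0 0"

```text
time_s: 2.43
position: [0.4938, 0.0249, 0.1306]
tcp_rot: [-0.406, 3.115, 0.0]
ft_force: [0.2, -0.9, -0.4]
finger_gap: 0.0006
grasp_force: 0.0
```

>>> carry_out --pt "0 0 -0.03 0 0 0" --pt "0 0 -0.03 0 0 0" --pt "0 0 -0.03 0 0 0" --pt "0 0 -0.03 0 0 0"

```text
time_s: 2.77
position: [0.4939, 0.0247, 0.1259]
tcp_rot: [-0.405, 3.115, 0.001]
ft_force: [-2.2, 1.3, 5.5]
finger_gap: 0.0004
grasp_force: 2.6
```

>>> carry_out --pt "0 0 -0.03 0 0 0" --pt "0 0 -0.03 0 0 0" --pt "0 0 -0.03 0 0 0"

```text
time_s: 3.02
position: [0.4939, 0.0253, 0.1229]
tcp_rot: [-0.405, 3.115, 0.002]
ft_force: [-4.8, 3.0, 8.5]
finger_gap: 0.0007
grasp_force: 3.5
```

>>> carry_out --pt "0 0 -0.03 0 0 0" --pt "0 0 -0.03 0 0 0"

```text
time_s: 3.18
position: [0.494, 0.0246, 0.12]
tcp_rot: [-0.405, 3.115, 0.0]
ft_force: [-4.5, 0.9, 17.3]
finger_gap: 0.0004
grasp_force: 8.6
```

>>> carry_out --pt "0 0 -0.02 0 0 0" --pt "0 0 0 0 0 0" --pt "0 0 0 0 0 0"

```text
time_s: 3.43
position: [0.494, 0.0246, 0.12]
tcp_rot: [-0.404, 3.115, 0.001]
ft_force: [-6.7, 1.4, 14.4]
finger_gap: 0.0005
grasp_force: 7.2
```

>>> carry_out --pt "0 0 0.2 0 0 0" --pt "0 0 0.4 0 0 0" --pt "0 0 0.3 0 0 0"

```text
time_s: 3.68
position: [0.4937, 0.024, 0.1557]
tcp_rot: [0.404, -3.115, 0.001]
ft_force: [0.6, -0.2, 0.2]
finger_gap: 0.0003
grasp_force: 0.0
```

>>> carry_out --pt "-0.192 -0.547 0 0 0 0" --pt "-0.192 -0.547 0 0 0 0" --pt "-0.192 -0.547 0 0 0 0" --pt "-0.192 -0.547 0 0 0 0" --pt "-0.192 -0.547 0 0 0 0"

```text
time_s: 4.1
position: [0.4548, -0.0862, 0.155]
tcp_rot: [-0.404, 3.115, -0.0]
ft_force: [0.6, 0.1, -0.4]
finger_gap: 0.0002
grasp_force: 0.0
```

>>> carry_out --pt "0 0 -0.13 0 0 0" --pt "0 0 -0.13 0 0 0" --pt "0 0 -0.13 0 0 0" --pt "0 0 -0.1 0 0 0"

```text
time_s: 4.43
position: [0.4554, -0.0841, 0.1346]
tcp_rot: [0.407, -3.114, -0.0]
ft_force: [0.8, 0.3, -1.0]
finger_gap: 0.0004
grasp_force: 0.0
```

>>> carry_out --pt "0 0 -0.04 0 0 0" --pt "0 0 -0.04 0 0 0" --pt "0 0 -0.04 0 0 0" --pt "0 0 -0.04 0 0 0" --pt "0 0 -0.04 0 0 0"

```text
time_s: 4.85
position: [0.4555, -0.0848, 0.1274]
tcp_rot: [-0.405, 3.115, 0.0]
ft_force: [-1.3, 0.0, 2.0]
finger_gap: 0.0005
grasp_force: 1.1
```

>>> carry_out --pt "0 0 -0.03 0 0 0" --pt "0 0 -0.03 0 0 0" --pt "0 0 -0.03 0 0 0" --pt "0 0 -0.03 0 0 0"

```text
time_s: 5.18
position: [0.4551, -0.0851, 0.1228]
tcp_rot: [0.404, -3.115, -0.001]
ft_force: [-2.5, -0.8, 4.5]
finger_gap: 0.0001
grasp_force: 1.8
```

>>> carry_out --pt "0 0 -0.03 0 0 0" --pt "0 0 -0.03 0 0 0" --pt "0 0 0 0 0 0"

```text
time_s: 5.43
position: [0.4556, -0.085, 0.1202]
tcp_rot: [-0.405, 3.115, 0.0]
ft_force: [-1.0, -0.4, 2.4]
finger_gap: 0.0006
grasp_force: 0.8
```

>>> carry_out --pt "0 0 -0.02 0 0 0" --pt "0 0 -0.02 0 0 0" --pt "0 0 0 0 0 0"

```text
time_s: 5.68
position: [0.4557, -0.085, 0.1198]
tcp_rot: [-0.404, 3.115, 0.001]
ft_force: [-8.6, 0.8, 18.2]
finger_gap: 0.0006
grasp_force: 9.2
```

>>> carry_out --pt "0 0 0.2 0 0 0" --pt "0 0 0.4 0 0 0" --pt "0 0 0.3 0 0 0"

```text
time_s: 5.93
position: [0.4554, -0.085, 0.1553]
tcp_rot: [0.404, -3.115, 0.0]
ft_force: [-0.0, 0.8, 0.6]
finger_gap: 0.0005
grasp_force: 0.0
```

>>> carry_out --pt "0.437 -0.387 0 0 0 0" --pt "0.437 -0.387 0 0 0 0" --pt "0.437 -0.387 0 0 0 0" --pt "0.437 -0.387 0 0 0 0" --pt "0.437 -0.387 0 0 0 0"

```text
time_s: 6.35
position: [0.5438, -0.1629, 0.1545]
tcp_rot: [-0.406, 3.115, -0.0]
ft_force: [0.1, 0.2, -0.6]
finger_gap: 0.0005
grasp_force: 0.0
```

>>> carry_out --pt "0 0 -0.13 0 0 0" --pt "0 0 -0.13 0 0 0" --pt "0 0 -0.13 0 0 0" --pt "0 0 -0.1 0 0 0"

```text
time_s: 6.68
position: [0.542, -0.1614, 0.1341]
tcp_rot: [0.406, -3.114, -0.001]
ft_force: [0.2, 0.7, -0.3]
finger_gap: 0.0008
grasp_force: 0.0
```

>>> carry_out --pt "0 0 -0.04 0 0 0" --pt "0 0 -0.04 0 0 0" --pt "0 0 -0.04 0 0 0" --pt "0 0 -0.04 0 0 0" --pt "0 0 -0.04 0 0 0"

```text
time_s: 7.1
position: [0.543, -0.1624, 0.1272]
tcp_rot: [-0.405, 3.115, -0.0]
ft_force: [0.3, -0.6, 2.1]
finger_gap: 0.0007
grasp_force: 0.8
```

>>> carry_out --pt "0 0 -0.03 0 0 0" --pt "0 0 -0.03 0 0 0" --pt "0 0 -0.03 0 0 0" --pt "0 0 -0.03 0 0 0"

```text
time_s: 7.43
position: [0.5433, -0.1632, 0.1233]
tcp_rot: [-0.404, 3.114, -0.001]
ft_force: [-2.6, -1.7, 7.9]
finger_gap: 0.0002
grasp_force: 4.0
```

>>> carry_out --pt "0 0 -0.03 0 0 0" --pt "0 0 -0.03 0 0 0" --pt "0 0 -0.02 0 0 0"

```text
time_s: 7.68
position: [0.5431, -0.1627, 0.12]
tcp_rot: [-0.404, 3.115, -0.0]
ft_force: [-5.7, 0.1, 20.2]
finger_gap: 0.0003
grasp_force: 9.4
```

>>> carry_out --pt "0 0 -0.02 0 0 0" --pt "0 0 0 0 0 0"

```text
time_s: 7.85
position: [0.5431, -0.1627, 0.1199]
tcp_rot: [-0.404, 3.114, 0.001]
ft_force: [-7.6, 0.8, 19.6]
finger_gap: 0.0004
grasp_force: 9.6
```

>>> carry_out --pt "0 0 0.2 0 0 0" --pt "0 0 0.4 0 0 0" --pt "0 0 0.3 0 0 0"

```text
time_s: 8.1
position: [0.5427, -0.1622, 0.1548]
tcp_rot: [0.405, -3.115, -0.0]
ft_force: [0.4, -0.1, 0.7]
finger_gap: 0.0004
grasp_force: 0.0
```

Back: target (0.581, -0.053), shift dx 0.038, dy 0.109.

>>> carry_out --pt "0.19 0.547 0 0 0 0" --pt "0.19 0.547 0 0 0 0" --pt "0.19 0.547 0 0 0 0" --pt "0.19 0.547 0 0 0 0" --pt "0.19 0.547 0 0 0 0"

```text
time_s: 8.52
position: [0.5811, -0.0516, 0.1544]
tcp_rot: [-0.405, 3.115, 0.001]
ft_force: [0.9, -0.3, -0.4]
finger_gap: 0.001
grasp_force: 0.0
```

>>> carry_out --pt "0 0 -0.13 0 0 0" --pt "0 0 -0.13 0 0 0" --pt "0 0 -0.13 0 0 0" --pt "0 0 -0.1 0 0 0"

```text
time_s: 8.85
position: [0.5802, -0.0542, 0.1339]
tcp_rot: [0.402, -3.115, 0.0]
ft_force: [0.1, -0.3, -0.6]
finger_gap: 0.001
grasp_force: 0.0
```

>>> carry_out --pt "0 0 -0.04 0 0 0" --pt "0 0 -0.04 0 0 0" --pt "0 0 -0.04 0 0 0" --pt "0 0 -0.04 0 0 0" --pt "0 0 -0.04 0 0 0"

```text
time_s: 9.27
position: [0.5812, -0.0532, 0.1269]
tcp_rot: [-0.404, 3.114, -0.0]
ft_force: [1.4, -1.6, 5.4]
finger_gap: 0.0006
grasp_force: 2.3
```

>>> carry_out --pt "0 0 -0.03 0 0 0" --pt "0 0 -0.03 0 0 0" --pt "0 0 -0.03 0 0 0" --pt "0 0 -0.03 0 0 0"

```text
time_s: 9.6
position: [0.582, -0.0531, 0.123]
tcp_rot: [-0.404, 3.113, -0.0]
ft_force: [2.4, -0.7, 4.7]
finger_gap: 0.0002
grasp_force: 2.2
```

>>> carry_out --pt "0 0 -0.03 0 0 0" --pt "0 0 -0.03 0 0 0" --pt "0 0 -0.02 0 0 0"

```text
time_s: 9.85
position: [0.5812, -0.0529, 0.1199]
tcp_rot: [-0.405, 3.114, 0.001]
ft_force: [-6.2, -0.5, 21.2]
finger_gap: 0.0005
grasp_force: 10.8
```

>>> carry_out --pt "0 0 -0.02 0 0 0" --pt "0 0 0 0 0 0"

```text
time_s: 10.02
position: [0.5812, -0.0529, 0.1199]
tcp_rot: [-0.405, 3.114, 0.002]
ft_force: [-6.2, 1.1, 21.7]
finger_gap: 0.0005
grasp_force: 10.8
```

>>> carry_out --pt "0 0 0.2 0 0 0" --pt "0 0 0.4 0 0 0" --pt "0 0 0.6 0 0 0" --pt "0 0 0.8 0 0 0"

```text
time_s: 10.35
position: [0.5792, -0.0527, 0.1966]
tcp_rot: [0.404, -3.111, -0.0]
ft_force: [0.0, 0.8, -0.3]
finger_gap: 0.0007
grasp_force: 0.0
```

Move the arm out to the left, away from the camera line, and check.

>>> carry_out --pt "-0.3 0.8 0.2 0 0 0" --pt "-0.3 0.8 0.2 0 0 0" --pt "-0.3 0.8 0.2 0 0 0" --pt "-0.3 0.8 0.2 0 0 0" --pt "-0.3 0.8 0.2 0 0 0"

```text
time_s: 10.77
position: [0.5196, 0.1084, 0.2379]
tcp_rot: [0.405, -3.115, -0.0]
ft_force: [1.8, -0.1, 0.8]
finger_gap: 0.0006
grasp_force: 0.0
```

>>> carry_out --pt "-0.2 0.9 0 0 0 0" --pt "-0.2 0.9 0 0 0 0" --pt "-0.2 0.9 0 0 0 0" --pt "-0.2 0.9 0 0 0 0" --pt "-0.2 0.9 0 0 0 0"

```text
time_s: 11.18
position: [0.4797, 0.2886, 0.2375]
tcp_rot: [0.405, -3.115, 0.0]
ft_force: [1.1, -0.1, 0.9]
finger_gap: 0.0006
grasp_force: 0.0
```

>>> carry_out --pt "-0.2 0.9 0 0 0 0" --pt "-0.2 0.9 0 0 0 0" --pt "-0.2 0.9 0 0 0 0" --pt "0 0 0 0 0 0" --pt "0 0 0 0 0 0"

```text
time_s: 11.6
position: [0.455, 0.3972, 0.2366]
tcp_rot: [0.411, -3.113, 0.001]
ft_force: [-0.0, -0.2, -0.4]
finger_gap: 0.0003
grasp_force: 0.0
```

```bash
python3 - <<'E'
from bench import arm
import cv2,numpy as np
t=arm.capture("top")[235:370,305:485,::-1]; s=arm.capture("scene")[150:285,200:380,::-1]
b=np.vstack([t,s]); b=np.hstack([cv2.resize(x,None,fx=2.2*2,fy=2.2*2,interpolation=cv2.INTER_CUBIC) for x in (t,)])
cv2.imwrite("pics/t1.png",b); cv2.imwrite("pics/s1.png",cv2.resize(s,None,fx=4.4,fy=4.4,interpolation=cv2.INTER_CUBIC))
E
```

```text
(no output)
```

View pics/t1.png

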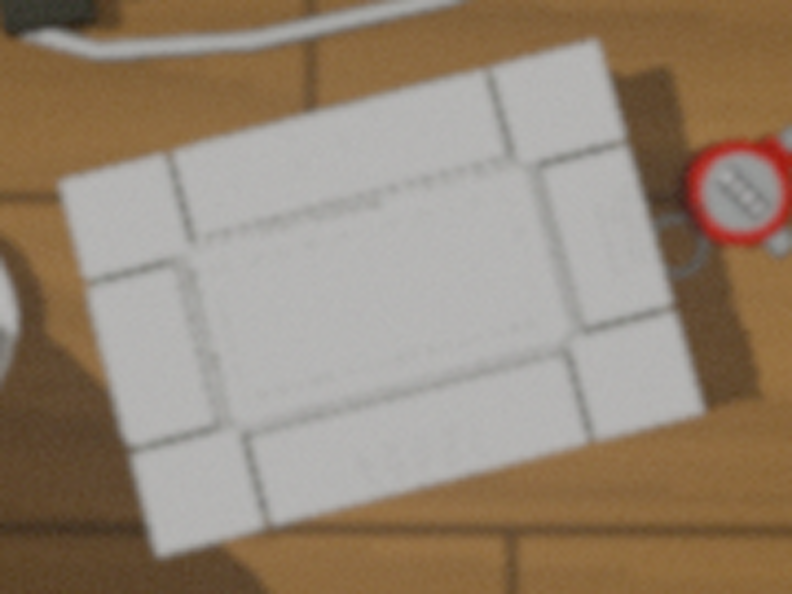

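View pics/s1.png

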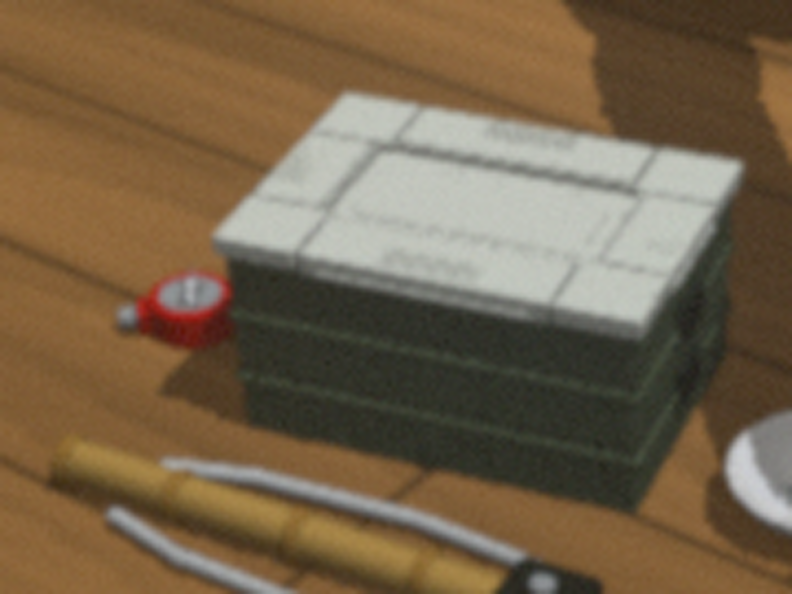

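The top crop shows all four lid corners within a pixel or two of where they were: (60,182), (598,40), (705,412) and (157,556). All four sections are now shaded like the corners. The scene crop shows the rim level all round, and the counter and net look unmoved.

```bash
python3 -c "
from bench import arm
print(arm.finish_job())"
```

```text
the job is handed in; nothing more can be done
None
```

I pressed all four rim sections shut and level with the corners; the final pictures show the tray still in place, the hand is clear, and the job was handed in at about 12 s of the 48 s allowed.

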